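Pop open the router-cutter box

ROBOT

A 7-joint arm with a two-finger parallel gripper is mounted at the origin on the work surface. World frame = base frame: x ahead of the robot, y to its left, z up, the work surface at z = 0. Lengths are in m, angles in rad, forces in N, time in s.
With the tool pointing down it reaches from about 0.425 to 0.825 m from the base axis. Payload 3.6 kg.
Tool frame: the origin (TCP) lies on the centre line of the jaws, within the pads' length; the fingertips stand 22 mm ahead of it and the grasp point (between the pads) lies 3 mm ahead of it; z points along the fingers, y is the direction in which the jaws open and shut (so a half turn about z gives the same grasp; the last joint's range is limited). The gripper opens to 85 mm and grips with 20 to 120 N. Pads are 22 mm wide; open, the fingers measure 114 mm over their backs; the gripper's body (76 mm by 85 mm) begins 54 mm behind the grasp point. The pads swing forward as they close: fully open they stand 13 mm farther back than shut.
Start: joints at [-1.351, 0.615, -0.013, 1.423, 0.008, 1.103, -0.04], TCP at [0.158, 0.63, 0.253] pointing down, gripper open.
Joint ranges: [-3.12, 3.12], [-0.3, 2.06], [-1.34, 1.32], [0.26, 2.42], [-1.36, 4.5], [0.01, 1.98], [-2.84, 2.84]. Speed limits (rad/s): [2.79, 2.79, 3.14, 3.14, 3.14, 3.14, 3.14].

INTERFACE

Orientations are given as a unit quaternion [x, y, z, w].
In Python, from cell import bot gives the robot as it stands. Calls block until the motion is done:
- bot.movep(position, orientation): joint-space move of the TCP to a pose.
- bot.line_to(position, attitude=None, vel=0.15, stop_force=None): straight line of the TCP; attitude=None keeps the orientation; vel is the mean speed in m/s. With stop_force (N) it stops when the force on the tool has changed by that much, and returns True; else False.
- bot.goto_joints(angles): joint-space move.
- bot.open() and bot.close_gripper(squeeze=None): open the fingers fully, or close them until they stop; squeeze is the grip in N (None keeps the last).
- bot.sleep(seconds).
- bot.ik(position, orientation): joint angles nearest the present ones, or None.
- bot.get_image(name): name is "scene" or "side" or "wrist"; returns a dict with "frame" (420x560x3 uint8, blue, green, red), "fx", "fy", "cx", "cy" (pixels), "position" and "orientation" of the camera in the world. Camera axes: x right, y down, z forward; pixel columns grow to the right and rows downward; lengths in m; the calibration is good to about 2 mm. A picture is of the moment at which its call begins. There is no depth.
A pose or a line that the arm cannot do raises bot.PlanningError and nothing moves.
- bot.hand_in(): hands the job in, once; it reports no verdict.
Trained networks look in a picture, given as the dict that the camera call returned (one of the last four; its "shot" number tells which), for a name from the list of things; names that differ only in an ending like _2 or _b are one class to them, and where a whole thing is asked for, a point or a joint stands for the part that bears it (a point fixed in the world has none). Each returns a list of dicts, best first, with "conf" (0 to 1); they miss things now and then, are a little off and sometimes report something else, mostly with a low value. They report only what shows in the picture. A call takes as long as a camera call.
- bot.search_frame(picture, thing): "box" ([centre column, centre row, width, height] in pixels, round what is visible of it).
- bot.silhouettes(picture, thing): "mask" (420x560 bool, what is visible of it) and "box" ([centre column, centre row, width, height] in pixels, round what is visible of it).
Readings, each from a call of its own:
- bot.get_time_s(): time.
- bot.get_q(): joint angles.
- bot.get_joint_vel(): joint speeds.
- bot.get_tau(): joint torques, N m.
- bot.get_tcp_pos(): TCP position.
- bot.get_tool_rot(): TCP orientation.
- bot.get_ft_force(): force on the tool from outside, world axes, zero at the start.
- bot.get_wrist_torque(): the same for the moment, N m.
- bot.get_grip_width(): opening from 0.0 (shut) to 1.0 (fully open).
Only numpy, scipy, OpenCV 4.12 (cv2) and the standard library are available. Lean on these libraries where they do the work, as an engineer would, in place of code of your own. Each camera call takes 0.05 s, during which the arm holds its last target.

TASK

Pop open the clear-lidded router-cutter box: with one fingertip on each of the two steel catches at its front, press both down together and keep them down until the lid has sprung up and come to rest ajar, then let go and back away. The spring does the opening: do not lift the lid by hand, and leave everything else on the bench where it is.

Things in the scene. Friction and masses are not known exactly. Their poses are not given: they have to be found in the camera images.
- cutter_box: grey plastic box with a clear, grey-framed lid over rows of router cutters, 150 deep x 230 wide x 66 high; it does not shift. Origin: centre of its underside; x from the front (catch side, turned to the robot) to the hinge at the back, y to its left. On the front wall are two steel rocking catches: a flat pad juts out to the front, and an upright hook behind it bites on the lid's front edge.
- pad_left: flat steel press pad of the left (+y) catch, 24 deep (box x) x 30 wide (box y), 3.5 thick, nothing under it. Origin: centre of its top face, 108 in front of the box's centre, 37 left of it, 46 above the bench at rest, 20 below the lid's top; its front edge is 3 higher than its rear and sinks as it is pressed. Its hook stands 62 high, 10 behind the pad's rear edge, and leans to within 3 of that edge when pressed.
- pad_right: the same on the box's right, 37 right of the box's centre: the pads are 74 apart, centre to centre, with a gap of 44 between them and about 30 of clear bench in front of them.
- catch_left (a joint): rocking angle of the left catch, rad: 0 at rest, 0.30 at its stop. The pad's centre sinks 23 mm per rad; under a 19 wide fingertip the stop comes with the tip about 5 below the pad's height at rest. A spring returns it: about 0.7 N starts it, 2 N frees the lid (at about 0.15), 4 N reaches the stop. With only one catch down the other still holds the lid; one let go with the lid down bites again.
- catch_right (a joint): the same for the right catch.
- lid (a joint): angle of the lid, rad: 0 shut (up to 0.01 while hooked), growing as it opens. Once both hooks are off, a spring raises it slowly against a damper, in about 3 s, to rest ajar at 0.18 to 0.29; it can be lifted further by hand, to 1.7.
- lid_edge (a point): middle of the upper front edge of the lid, 75 in front of the box's centre, 66 above the bench when shut, rising about 35 when the lid is ajar.
- stone: sharpening stone in a dark wooden holder, 215 x 78 x 44, beside the box. Origin: centre of its underside. Not to be moved, like all that follow.
- bridge_blank: dark wooden guitar bridge blank, 28 x 170 x 10, lying in front of the pads. Origin: centre of its underside, long axis its y.
- sanding_block: cork-faced wooden sanding block, 110 x 65 x 36. Origin: centre of its underside.
- fret_hammer: small hammer lying flat, 220 long, 26 high. Origin: middle of its length, on the underside.
- glue_bottle: white glue bottle, 60 across, 160 high. Origin: centre of its underside.
- screw_jar: glass jar with a steel cap, 68 across, 75 high. Origin: centre of its underside.
- mug: white mug, 80 across, 90 high, handle on its +y side. Origin: centre of its underside.

How it is judged:
On the way:
1. both catches are held down at once, a finger on each pad, while the lid springs up clear of the hooks (value of joint each of catch_left, catch_right above 0.1 rad and contact force between the fingers and pad_left above 0.3 N and contact force between the fingers and pad_right above 0.3 N and value of joint lid above 0.08 rad), for 0.2 s.
At the end, for the whole second after the job is handed in: The lid stands ajar where its spring holds it (0.13 to 0.33 rad), both catches are let go and back up (under 0.06 rad) (value of joint lid between 0.13 and 0.33 rad and value of joint each of catch_left, catch_right below 0.06 rad); the robot touches nothing.
It fails at once if the lid is lifted beyond where its spring takes it (over 0.40 rad) (value of joint lid above 0.4 rad).
It fails at once if something else on the bench is moved by more than 15 mm (distance of any of stone, bridge_blank, sanding_block, fret_hammer, glue_bottle, screw_jar, mug from where it was at the start of the episode above 0.015 m).
It also fails if it takes over 38 s, if anything falls off the work surface, if the arm or the gripper's body presses on something with over 40 N, if the wrist force passes 120 N, or if a joint passes its speed limit or range.

## Working session

There is one attempt and no reset: what is moved stays moved. The work goes in short steps, each a Python script; the robot and the scene stay as the last script left them, time stands still between calls to the robot, and variables do not carry over. Pictures are saved under pics/ and viewed, and the job is handed in when it is done.

```bash
ls; mkdir -p pics
python3 - <<'E'
from cell import bot
import cv2
for n in ["scene","side","wrist"]:
    p=bot.get_image(n); cv2.imwrite(f"pics/a_{n}.png",p["frame"])
    print(n,p["fx"],p["fy"],p["cx"],p["cy"],p["position"],p["orientation"])
    for t in ["cutter_box","pad_left","pad_right","lid_edge","bridge_blank"]:
        print(t,[(r["box"],round(r["conf"],2)) for r in bot.search_frame(p,t)][:3])
print(bot.get_time_s(),bot.get_tcp_pos(),bot.get_tool_rot(),bot.get_grip_width())
E
```

```text
pics
scene 383.0437351536306 383.0437351536306 277.1213556947906 205.15101348371894 [ 1.42024503 -0.43048288  0.83477415] [ 0.77255832  0.4676431  -0.2260324  -0.36520258]
cutter_box [([242.2, 246.1, 93.9, 75.1], 0.81)]
pad_left [([231.4, 215.9, 13.5, 8.4], 0.61)]
pad_right [([211.1, 228.6, 9.6, 7.0], 0.39)]
lid_edge [([243.3, 241.2, 95.0, 68.0], 0.87), ([145.8, 267.1, 29.4, 51.4], 0.52)]
bridge_blank [([217.0, 219.7, 51.8, 24.5], 0.51)]
side 408.4988115509139 408.4988115509139 278.89787087013855 205.08436228622676 [ 0.01976403 -0.66088211  0.62231748] [ 0.82149243 -0.31551737  0.16363245 -0.44589618]
cutter_box [([342.0, 229.7, 111.7, 80.7], 0.87)]
pad_left []
pad_right [([330.7, 253.5, 14.0, 7.6], 0.46)]
lid_edge [([339.3, 222.1, 114.2, 64.6], 0.86), ([374.9, 371.4, 96.8, 97.3], 0.75)]
bridge_blank [([290.2, 271.9, 64.3, 44.0], 0.96)]
wrist 306.92712599141015 306.92712599141015 278.01123440127026 211.9738033414001 [0.09427174 0.64675518 0.37255072] [0.78179298 0.60969543 0.08029697 0.10307091]
cutter_box []
pad_left []
pad_right []
lid_edge []
bridge_blank []
0.9 [0.15814072 0.63045674 0.25333724] [ 1.22556556e-01  9.92461531e-01  9.71874578e-06 -1.55928486e-05] 1.0002222169282582
```

View pics/a_scene.png

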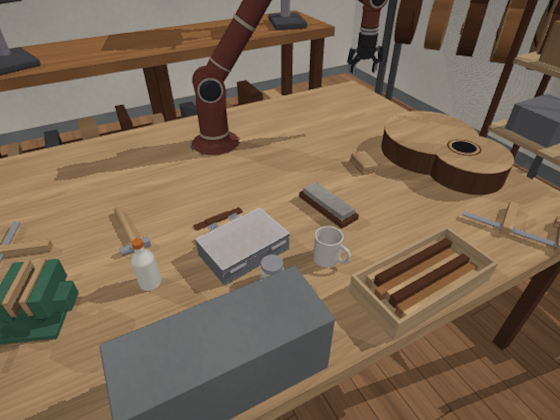

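View pics/a_side.png

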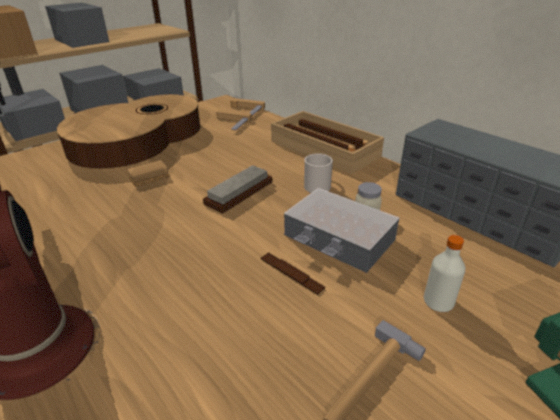

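The scene picture shows the box at about (242,246), with the pads around (231,216) and (211,229). In the side picture the box is at (342,230), and the pads are at about (305,237) and (331,250). The blank lies in front of the pads. I'll get a rough pose from these, then take a wrist view.

```bash
cat > h.py <<'E'
from cell import bot
import numpy as np, cv2
from scipy.spatial.transform import Rotation as R
from scipy.optimize import least_squares
def ray(p,u,v):
    d=np.array([(u-p["cx"])/p["fx"],(v-p["cy"])/p["fy"],1.0])
    return R.from_quat(p["orientation"]).apply(d)
def onz(p,u,v,z):
    d=ray(p,u,v); o=np.array(p["position"]); return o+d*(z-o[2])/d[2]
def proj(p,X):
    X=np.atleast_2d(X); c=R.from_quat(p["orientation"]).inv().apply(X-np.array(p["position"]))
    return np.c_[p["fx"]*c[:,0]/c[:,2]+p["cx"],p["fy"]*c[:,1]/c[:,2]+p["cy"]]
def box2w(x,y,th,P):
    P=np.atleast_2d(P); c,s=np.cos(th),np.sin(th)
    return np.c_[x+c*P[:,0]-s*P[:,1],y+s*P[:,0]+c*P[:,1],P[:,2]]
def pose(th): # tool down, tool y along box y(+/-): 
    return th
E
python3 - <<'E'
from h import *
ps={n:bot.get_image(n) for n in["scene","side"]}
for n,(u,v) in {"scene":(231.4,215.9),"side":(305,237)}.items(): print(n,"L",onz(ps[n],u,v,.046))
for n,(u,v) in {"scene":(211.1,228.6),"side":(330.7,251)}.items(): print(n,"R",onz(ps[n],u,v,.046))
for n in ps:
  for t in ["cutter_box","stone","bridge_blank","glue_bottle","screw_jar","mug","fret_hammer","sanding_block"]:
    for r in bot.search_frame(ps[n],t)[:1]: print(n,t,r["conf"],onz(ps[n],*r["box"][:2],.03).round(3))
w=R.from_quat([ 1.22556556e-01,9.92461531e-01,0,0])
p=bot.get_image("wrist")
print(w.as_matrix().round(2),w.inv().apply(np.array(p["position"])-bot.get_tcp_pos()), (w.inv()*R.from_quat(p["orientation"])).as_matrix().round(3))
E
```

```text
scene L [ 0.5368464  -0.14177356  0.046     ]
side L [ 0.55293789 -0.14034793  0.046     ]
scene R [ 0.56296971 -0.21878012  0.046     ]
side R [ 0.55921837 -0.21386998  0.046     ]
scene cutter_box 0.83 [ 0.661 -0.153  0.03 ]
scene stone 0.61 [0.629 0.169 0.03 ]
scene bridge_blank 0.9 [ 0.513 -0.186  0.03 ]
scene glue_bottle 0.92 [ 0.61  -0.426  0.03 ]
scene screw_jar 0.94 [ 0.77  -0.124  0.03 ]
scene mug 0.61 [0.786 0.078 0.03 ]
scene sanding_block 0.85 [0.46  0.439 0.03 ]
side cutter_box 0.69 [ 0.654 -0.166  0.03 ]
side stone 0.72 [0.58  0.159 0.03 ]
side bridge_blank 0.96 [ 0.46  -0.195  0.03 ]
side glue_bottle 0.86 [ 0.688 -0.41   0.03 ]
side screw_jar 0.62 [ 0.814 -0.123  0.03 ]
side mug 0.7 [0.813 0.071 0.03 ]
side fret_hammer 0.92 [ 0.401 -0.452  0.03 ]
side sanding_block 0.71 [0.44  0.425 0.03 ]
[[-0.97  0.24  0.  ]
 [ 0.24  0.97  0.  ]
 [ 0.    0.   -1.  ]] [ 0.06592758  0.00028708 -0.11924664] [[-0.    -0.966 -0.259]
 [ 1.    -0.    -0.   ]
 [ 0.    -0.259  0.966]]
```

View pics/a_wrist.png

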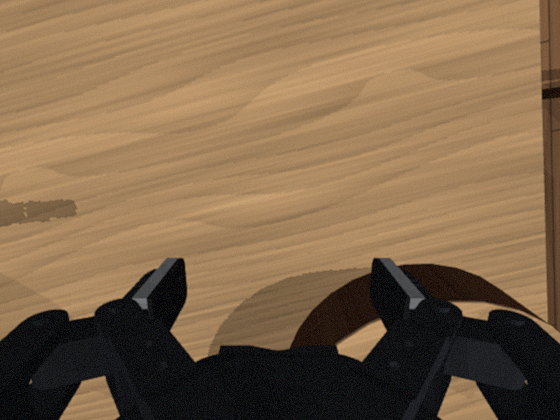

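```bash
cat >> h.py <<'E'
def att(th,tilt=0): # tool x toward robot, body leaned toward robot by tilt
    c,s=np.cos(th),np.sin(th)
    M=np.array([[-c,-s,0],[-s,c,0],[0,0,-1]]).T
    # lean: approach dir gets +box x component
    by=np.array([-s,c,0])
    return (R.from_rotvec(-by*tilt)*R.from_matrix(M)).as_quat()
E
python3 - <<'E'
from h import *
print(R.from_quat(att(0.2,.3)).as_matrix().round(2))
q=att(0.2)
print(bot.ik([0.60,-0.18,0.25],q), bot.ik([0.54,-0.18,0.1],att(.2,.3)))
bot.movep([0.60,-0.18,0.25],q)
p=bot.get_image("wrist"); cv2.imwrite("pics/b_wrist.png",p["frame"])
for t in ["pad_left","pad_right","cutter_box","bridge_blank"]:
    print(t,[(np.round(r["box"],1),round(r["conf"],2),onz(p,*r["box"][:2],.046).round(4)) for r in bot.silhouettes(p,t)][:3])
print(bot.get_time_s())
E
```

```text
[[-0.94 -0.2   0.29]
 [-0.19  0.98  0.06]
 [-0.3   0.   -0.96]]
[ 0.09694893  0.59093625  0.27136781  1.5078699  -0.17144307  1.06618511
  2.17832353] [ 0.65756685  0.66819168 -0.44637674  2.01689798  0.46620477  0.26897366
  1.66910511]
pad_left [(array([328.8, 148.4,  31.9,  21.4]), 0.76, array([ 0.5438, -0.1363,  0.046 ]))]
pad_right [(array([260. , 144.2,  30.2,  24.9]), 0.58, array([ 0.5538, -0.2067,  0.046 ]))]
cutter_box [(array([294.2, 222.8, 227. , 178.8]), 0.94, array([ 0.6294, -0.1541,  0.046 ])), (array([309.3,  82. , 153.8,  45.6]), 0.56, array([ 0.4857, -0.1704,  0.046 ]))]
bridge_blank [(array([309.1,  83.2, 150.9,  43.7]), 0.64, array([ 0.4868, -0.1703,  0.046 ]))]
5.325
```

View pics/b_wrist.png

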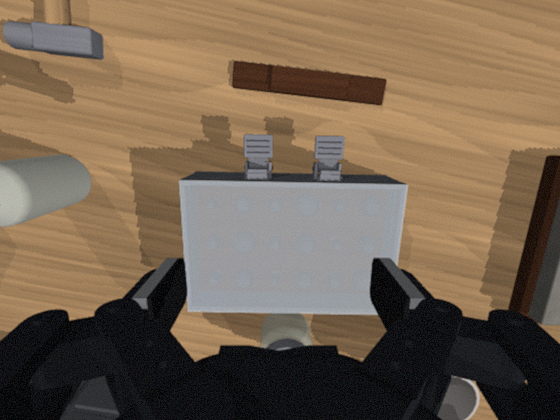

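The wrist picture shows the pads at about (329,148) and (259,146), the lid's front edge running from (181,183) to (405,186), and the blank above at (309,83). I'll zoom in to get the corners accurately.

Run:
```python
import cv2
f=cv2.imread("pics/b_wrist.png")[125:195,170:415]
cv2.imwrite("pics/b_zoom.png",cv2.resize(f,None,fx=3.2,fy=3.2,interpolation=cv2.INTER_CUBIC))
```

```text
(no output)
```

View pics/b_zoom.png

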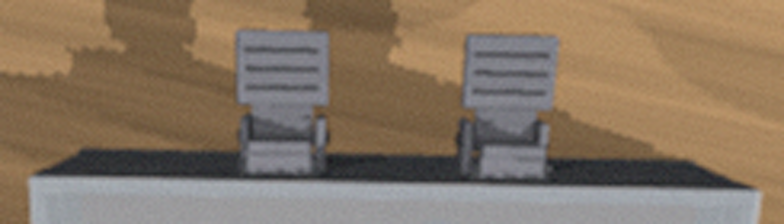

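Run:
```python
from h import *
p=bot.get_image("wrist")
Z=lambda x,y:(170+x/3.2,125+y/3.2)
obs=[(Z(237,30),(-.12,-.052,.0475)),(Z(329,33),(-.12,-.022,.0475)),(Z(329,105),(-.096,-.022,.0445)),(Z(237,102),(-.096,-.052,.0445)),
(Z(465,36),(-.12,.022,.0475)),(Z(557,37),(-.12,.052,.0475)),(Z(554,109),(-.096,.052,.0445)),(Z(463,106),(-.096,.022,.0445)),
(Z(30,178),(-.075,-.115,.066)),(Z(758,189),(-.075,.115,.066)),((188,312),(.075,-.115,.066))]
U=np.array([o[0] for o in obs]);P=np.array([o[1] for o in obs])
f=lambda s:(proj(p,box2w(*s,P))-U).ravel()
s=least_squares(f,[.65,-.16,.1]).x
print(s,f(s).reshape(-1,2).round(1).tolist())
Q=bot.get_q()
x,y,th=s
for tilt in (.25,.3,.35):
  for h in (.12,.07,.05):
    tip=box2w(x,y,th,[-.110,0,h])[0]
    d=R.from_quat(att(th,tilt)).as_matrix()[:,2]
    print(tilt,h,bot.ik(tip-d*.022,att(th,tilt)).round(2))
```

```text
[ 0.65555977 -0.15310897  0.18354824] [[-1.0, -0.2], [-0.2, -0.6], [-0.4, 0.5], [-0.4, 1.0], [0.6, -0.8], [1.3, -0.6], [-0.1, 0.5], [-0.3, 0.9], [-1.1, -0.6], [2.1, -0.2], [-0.7, 0.8]]
0.25 0.12 [ 0.3   0.56  0.05  1.97 -0.38  0.42  2.43]
0.25 0.07 [ 0.35  0.65 -0.02  2.   -0.39  0.3   2.45]
0.25 0.05 [ 0.36  0.68 -0.05  2.01 -0.39  0.25  2.45]
0.3 0.12 [ 0.36  0.56 -0.01  2.   -0.42  0.35  2.48]
0.3 0.07 [ 0.41  0.65 -0.1   2.03 -0.42  0.22  2.5 ]
0.3 0.05 [ 0.43  0.68 -0.12  2.04 -0.42  0.17  2.51]
0.35 0.12 [ 0.43  0.55 -0.1   2.03 -0.46  0.28  2.54]
0.35 0.07 [ 0.49  0.65 -0.19  2.07 -0.46  0.15  2.56]
0.35 0.05 [ 0.51  0.69 -0.22  2.08 -0.47  0.09  2.57]
```

```bash
cat >> h.py <<'E'
X,Y,TH=0.65556,-0.15311,0.18355
TILT=.28
Qt=att(TH,TILT); D=R.from_quat(Qt).as_matrix()[:,2]
def tcp(h,bx=-.110,by=0,off=.022): return box2w(X,Y,TH,[bx,by,h])[0]-D*off
E
python3 - <<'E'
from h import *
bot.movep(tcp(.10),Qt)
print(bot.get_tcp_pos()-tcp(.10),bot.get_ft_force(),bot.get_time_s())
for n in["wrist","side","scene"]:
    p=bot.get_image(n); cv2.imwrite(f"pics/c_{n}.png",p["frame"])
    print(n,proj(p,box2w(X,Y,TH,[[-.108,.037,.046],[-.108,-.037,.046]])).round(0).tolist())
    if n!="wrist":
        u,v=proj(p,box2w(X,Y,TH,[-.1,0,.06]))[0].astype(int)
        cv2.imwrite(f"pics/c_{n}z.png",cv2.resize(p["frame"][v-70:v+50,u-80:u+80],None,fx=4.5,fy=4.5,interpolation=cv2.INTER_CUBIC))
E
```

```text
[ 0.00172692 -0.00056684  0.00098563] [ 0.75967427 -0.12136718 -0.54220307] 6.1083
wrist [[335.0, 211.0], [222.0, 210.0]]
side [[301.0, 238.0], [328.0, 251.0]]
scene [[234.0, 216.0], [213.0, 226.0]]
```

View pics/c_wrist.png

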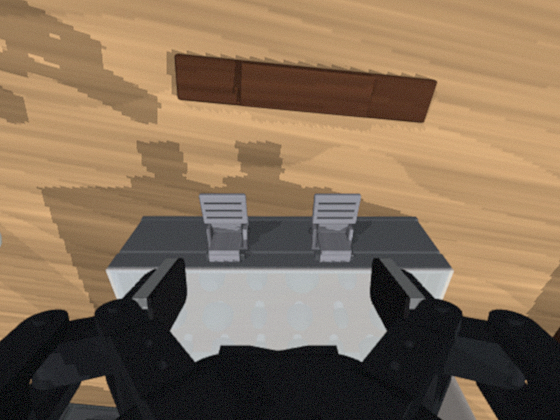

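View pics/c_sidez.png

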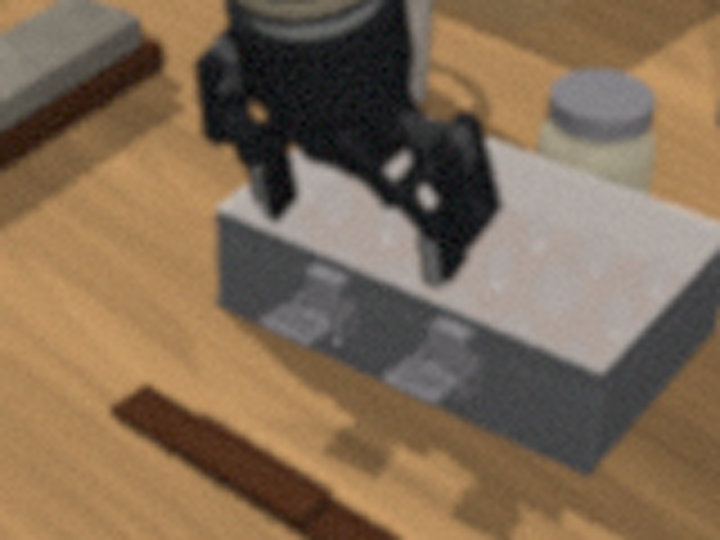

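View pics/c_scenez.png

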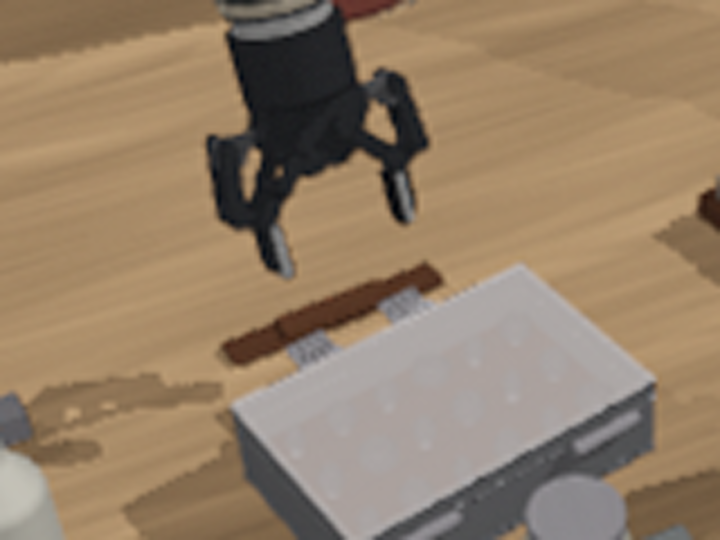

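The fingers straddle the pads symmetrically: in the wrist picture the pads sit at (224,209) and (336,209), centred between the fingertips at 186 and 372. The side picture shows the tips above and slightly behind the pads in perspective. Next I'll descend until contact.

Run:
```python
from h import *
bot.line_to(tcp(.062),Qt,vel=.05)
bot.sleep(.2)
print(bot.get_tcp_pos()-tcp(.062),bot.get_ft_force().round(2))
r=bot.line_to(tcp(.034),Qt,vel=.012,stop_force=1.5)
g=bot.get_tcp_pos(); print(r,(g+D*.022)[2],bot.get_ft_force().round(2),bot.get_wrist_torque().round(3),bot.get_time_s())
for n in["wrist","side","scene"]:
    p=bot.get_image(n); cv2.imwrite(f"pics/d_{n}.png",p["frame"])
    if n!="wrist":
        u,v=proj(p,box2w(X,Y,TH,[-.1,0,.06]))[0].astype(int)
        cv2.imwrite(f"pics/d_{n}z.png",cv2.resize(p["frame"][v-50:v+50,u-65:u+65],None,fx=6,fy=6,interpolation=cv2.INTER_CUBIC))
```

```text
[ 1.97083326e-04 -5.20828041e-05  3.61073681e-04] [ 0.11 -0.27 -0.82]
True 0.03550504122226612 [ 0.15 -0.72  0.72] [-0.084  0.161  0.008] 9.3
```

View pics/d_wrist.png

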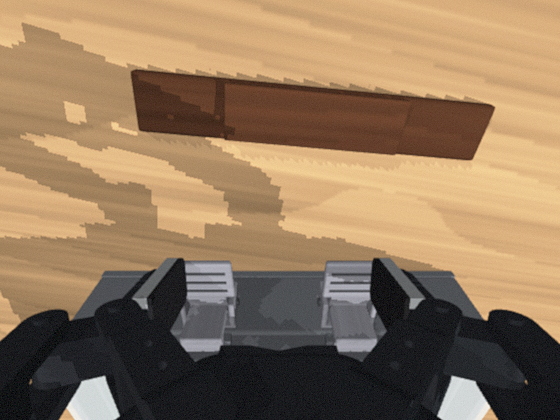

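View pics/d_sidez.png

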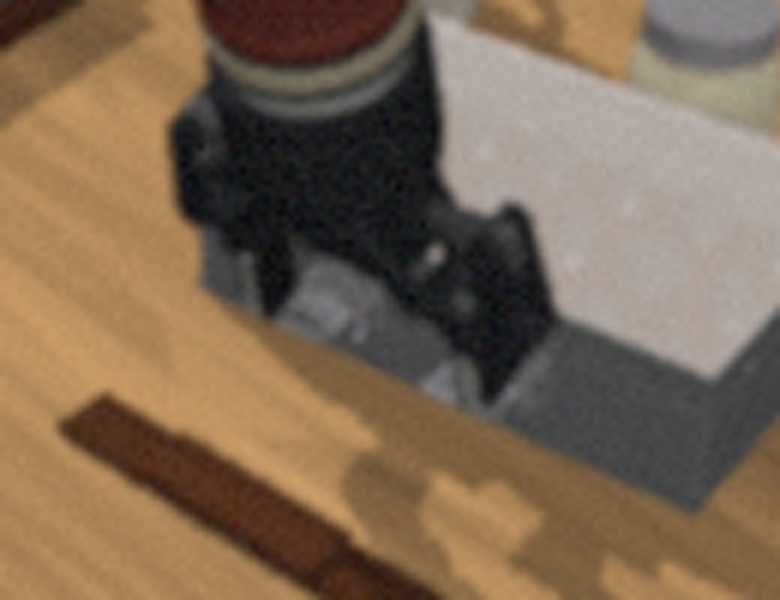

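View pics/d_scenez.png

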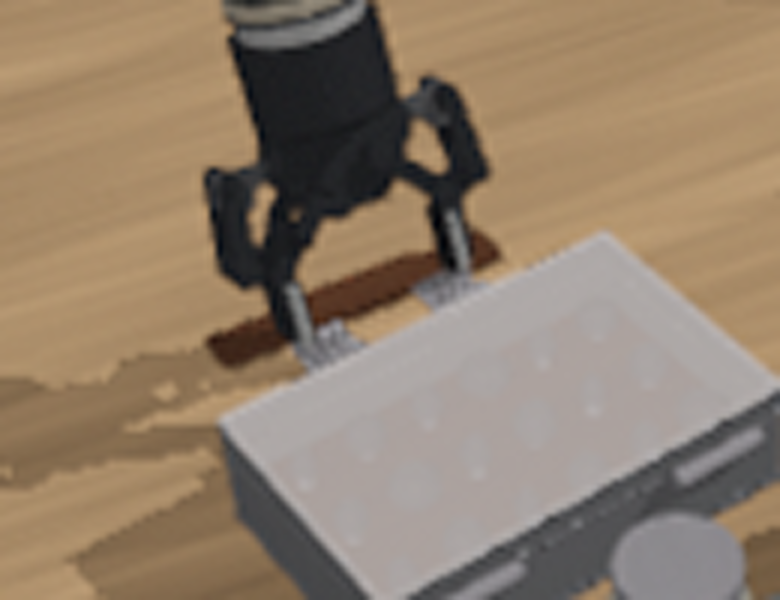

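Both tips are on the pads and even: 47 px of each pad shows inside the tips, at columns 186–233 and 325–372. They sit close to the pads' front edges (row 262), because the open fingers are about 12 mm shorter. I'll raise slightly, shift 5 mm towards the box, and press again.

Run:
```python
from h import *
bot.line_to(tcp(.046),Qt,vel=.05)
B=-.1055
bot.line_to(tcp(.046,B),Qt,vel=.05); bot.sleep(.2)
f0=bot.get_ft_force()
r=bot.line_to(tcp(.022,B),Qt,vel=.012,stop_force=9)
g=bot.get_tcp_pos(); print(r,(g+D*.022)[2],(bot.get_ft_force()-f0).round(2),bot.get_wrist_torque().round(3),bot.get_time_s())
bot.sleep(1); print((bot.get_ft_force()-f0).round(2))
for n in["wrist","side","scene"]:
    p=bot.get_image(n); cv2.imwrite(f"pics/e_{n}.png",p["frame"])
    if n!="wrist":
        u,v=proj(p,box2w(X,Y,TH,[-.1,0,.06]))[0].astype(int)
        cv2.imwrite(f"pics/e_{n}z.png",cv2.resize(p["frame"][v-50:v+50,u-65:u+65],None,fx=6,fy=6,interpolation=cv2.INTER_CUBIC))
```

```text
True 0.026720247537197282 [-1.03  0.35  6.4 ] [0.013 0.304 0.038] 11.725
[-1.72  0.29  7.55]
```

View pics/e_wrist.png

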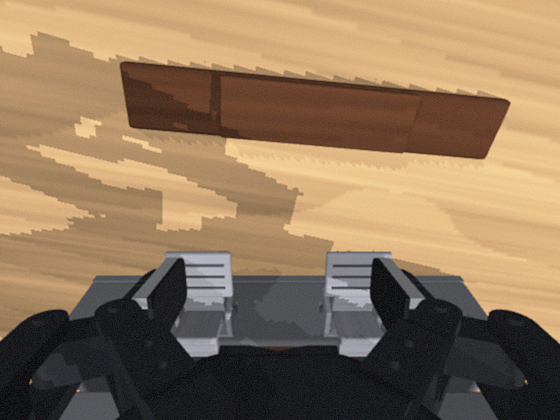

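View pics/e_sidez.png

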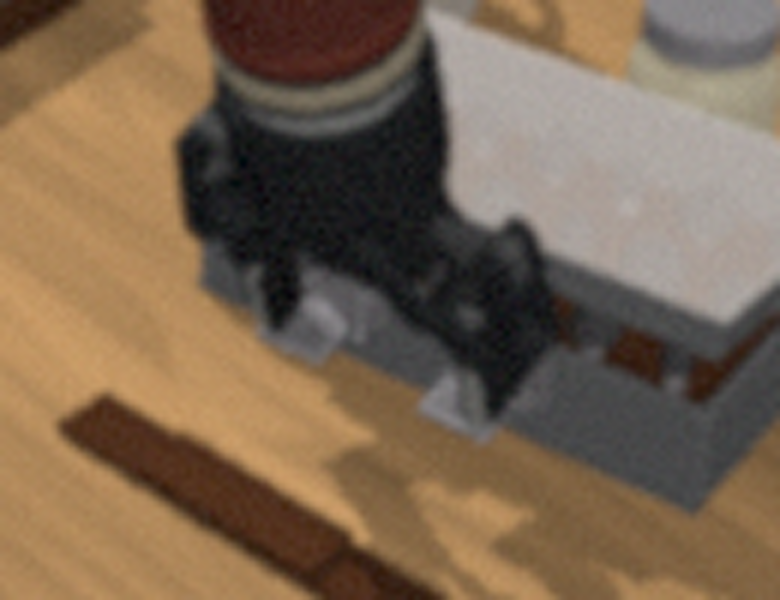

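View pics/e_scenez.png

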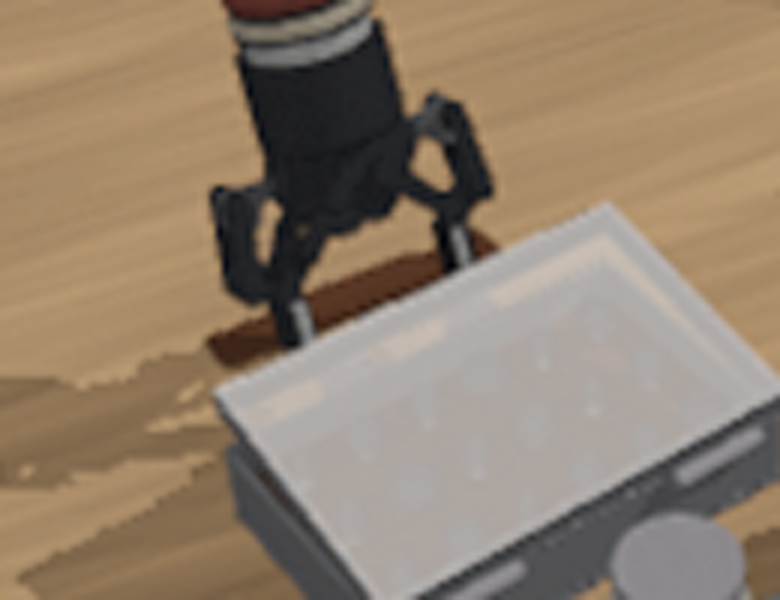

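The lid is rising: the side picture shows the gap under it, and both pads are down. I'll hold until it settles.

Run:
```python
from h import *
for k in range(3):
    bot.sleep(1.5)
    p=bot.get_image("scene"); u,v=268,230
    cv2.imwrite(f"pics/f_{k}.png",p["frame"])
    # fit lid angle from silhouettes omitted; print frame change
    if k: print("diff",np.abs(p["frame"][190:290,190:300].astype(int)-o).mean())
    o=p["frame"][190:290,190:300].astype(int)
    print(bot.get_ft_force().round(2),bot.get_time_s())
p=bot.get_image("side")
u,v=proj(p,box2w(X,Y,TH,[-.1,0,.06]))[0].astype(int)
cv2.imwrite(f"pics/f_sidez.png",cv2.resize(p["frame"][v-70:v+50,u-65:u+95],None,fx=4.8,fy=4.8,interpolation=cv2.INTER_CUBIC))
```

```text
[-1.01  0.3   5.87] 14.425
diff 0.9573636363636364
[-1.82  0.48  5.97] 15.975
diff 0.6436666666666667
[-1.31 -0.39  5.1 ] 17.525
```

View pics/f_sidez.png

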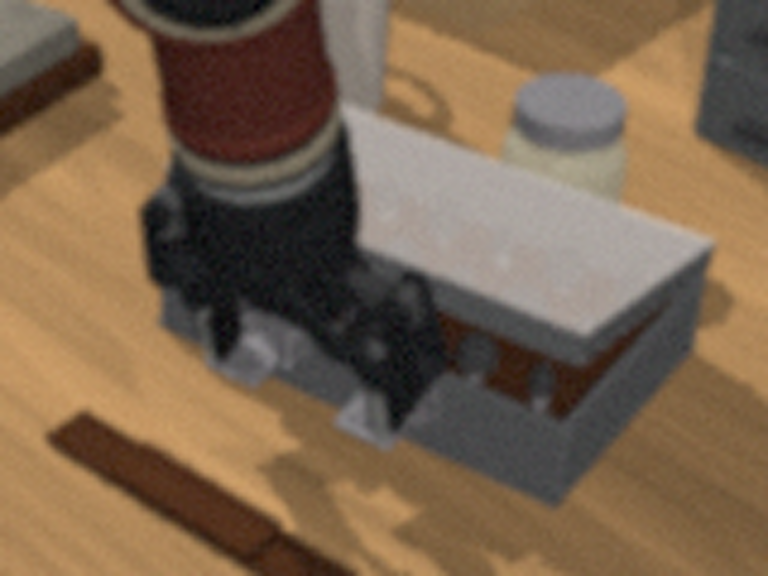

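The side picture shows the lid standing ajar, with a wide gap at its front corner (590,345). It has settled and the pads are still pressed. Now I'll let go by backing out along the tool axis, which is up and towards the robot.

Run:
```python
from h import *
g=bot.get_tcp_pos()
bot.line_to(g-D*.03+np.array([-.004,0,0]),Qt,vel=.04)
bot.line_to(g-D*.15+np.array([-.03,0,0.02]),Qt,vel=.12)
bot.sleep(.7)
print(bot.get_ft_force().round(2),bot.get_time_s())
for n in["side","scene"]:
    p=bot.get_image(n)
    u,v=proj(p,box2w(X,Y,TH,[-.1,0,.06]))[0].astype(int)
    cv2.imwrite(f"pics/g_{n}z.png",cv2.resize(p["frame"][v-70:v+50,u-65:u+95],None,fx=4.8,fy=4.8,interpolation=cv2.INTER_CUBIC))
    cv2.imwrite(f"pics/g_{n}.png",p["frame"])
    for a in (.0,.13,.18,.24,.29,.33):
        r=150; P=[(.075-.15*np.cos(a),y,.066+.15*np.sin(a)) for y in(.115,-.115)]
        print(n,a,((proj(p,box2w(X,Y,TH,P))-[u-65,v-70])*4.8).round(0).tolist())
    print("pads",((proj(p,box2w(X,Y,TH,[[-.12,y,.0475] for y in(.052,.022,-.022,-.052)]))-[u-65,v-70])*4.8).round(0).tolist())
```

```text
[ 0.43 -0.47  1.09] 20.6
side 0.0 [[150.0, 220.0], [563.0, 396.0]]
side 0.13 [[151.0, 186.0], [569.0, 360.0]]
side 0.18 [[152.0, 173.0], [573.0, 345.0]]
side 0.24 [[155.0, 156.0], [577.0, 327.0]]
side 0.29 [[157.0, 142.0], [581.0, 312.0]]
side 0.33 [[159.0, 131.0], [584.0, 299.0]]
pads [[198.0, 340.0], [249.0, 363.0], [328.0, 400.0], [385.0, 425.0]]
scene 0.0 [[483.0, 278.0], [172.0, 430.0]]
scene 0.13 [[483.0, 256.0], [169.0, 407.0]]
scene 0.18 [[484.0, 248.0], [168.0, 399.0]]
scene 0.24 [[485.0, 239.0], [167.0, 390.0]]
scene 0.29 [[486.0, 232.0], [167.0, 383.0]]
scene 0.33 [[488.0, 226.0], [167.0, 377.0]]
pads [[367.0, 304.0], [329.0, 322.0], [271.0, 350.0], [230.0, 369.0]]
```

View pics/g_sidez.png

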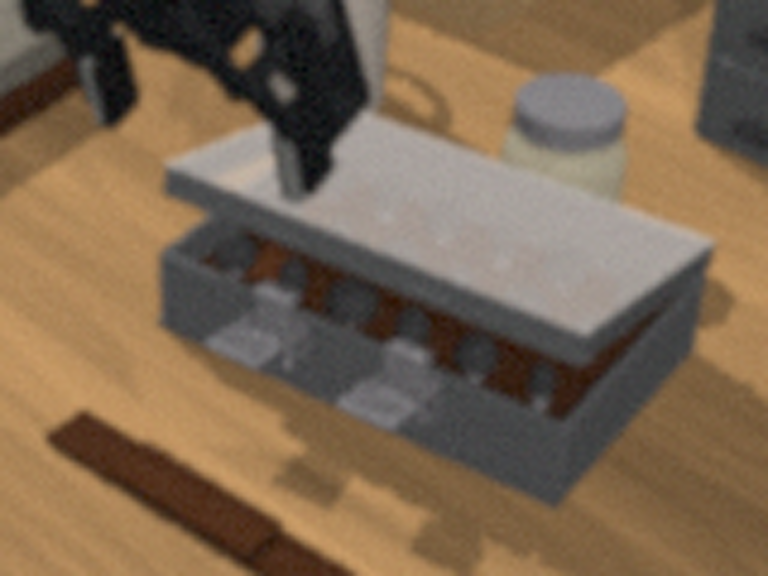

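View pics/g_scenez.png

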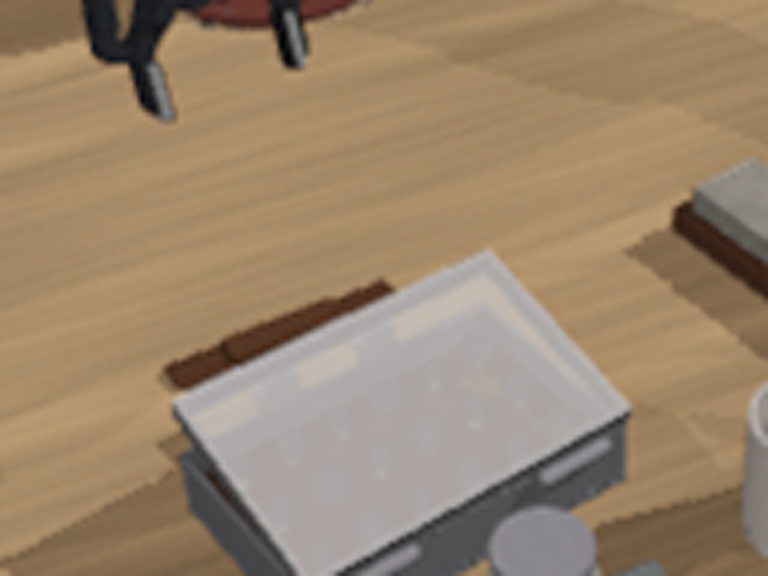

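```bash
python3 -c "
from cell import bot
bot.hand_in(); print(bot.get_time_s())"
```

```text
the job is handed in; nothing more can be done
the job is handed in; nothing more can be done
```

I pressed both catches together with one fingertip of the open gripper on each pad. I held them down for about 6 s while the lid sprang up and settled ajar. Then I backed away and handed in at about 20.7 s, inside the 38 s limit.

- **First press:** the tips first touched too near the pads' front edges, because the open fingers are about 12 mm shorter than when shut. I lifted, shifted 5 mm towards the box and pressed again; while held, the tool felt roughly 6–7 N in total.
- **Lid:** in the last pictures it stands at roughly 0.2 rad, inside the required 0.13–0.33. The side camera suggests about 0.21 and the scene camera 0.14–0.18, so the two disagree slightly, by a few pixels.
- **Catches:** both pads show back up at their rest height.
- **Other things:** the gripper was clear of everything. The bridge blank, jar and mug looked unmoved in the last pictures, but I did not measure this. I did not check the glue bottle, hammer, stone and sanding block closely at the end.
- **Force reading:** it showed about 1 N with the gripper in free air, which is similar to its drift earlier in the job.

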